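# Sort router parts into sample trays

### The arm

A 6-joint arm with a two-finger parallel gripper is mounted at the origin on the work surface. World frame = base frame: x ahead of the robot, y to its left, z up, the work surface at z = 0. Lengths are in mm, angles in rad, forces in N, time in s.
With the tool pointing down it reaches from about 400 to 825 mm from the base axis. Payload 7 kg.
Tool frame: the origin (TCP) lies at the very end of the fingers, on their centre line; the grasp point (between the pads) lies 19 mm behind it; z points along the fingers, y is the line along which they close (so a half turn about z gives the same grasp; the last joint's range is limited). The gripper opens to 88 mm and grips with 3 to 60 N. Pads are 19 mm wide; open, the fingers measure 130 mm over their backs; the gripper's body (78 mm by 193 mm) begins 47 mm behind the grasp point.
Start: joints at [1.591, 0.359, 0.012, 0, -1.224, -0.288], TCP at [178.622, 650.914, 226.561] pointing down, gripper open.
Joint ranges: [-3.07, 3.07], [-1.43, 2.12], [-1.02, 1.25], [-3.03, 1.67], [-3.05, -0], [-3.03, 3.03]. Speed limits (rad/s): [2.39, 2.39, 3.01, 3.14, 3.14, 3.14].

### API

Orientations are given as a unit quaternion [x, y, z, w].
In Python, from plant import bot gives the robot as it stands. Calls block until the motion is done:
- bot.move_ptp(position, orientation): joint-space move of the TCP to a pose.
- bot.line_to(position, velocity=150, ori=None): straight line of the TCP; ori=None keeps the orientation; velocity is the mean speed in mm/s.
- bot.move_joints(angles): joint-space move.
- bot.move_gripper(opening, force=None): finger opening in mm; force is the grip in N (None keeps the last); returns when the fingers have stopped.
- bot.pause(seconds).
- bot.solve_ik(position, orientation): joint angles nearest the present ones, or None.
- bot.read_state(): the state.
- bot.camera(name): name is "scene" or "top" or "wrist"; returns the picture (384x512x3 uint8, red, green, blue); there is no depth.
- bot.get_calibration(name): a dict with "fx", "fy", "cx", "cy" (pixels), "view" (4x4, takes a point from world to camera coordinates); the wrist camera has in their place "T_tool_cam" (4x4, takes a point from camera to tool coordinates, whose origin is the TCP and whose axes are the flange's). Camera axes: x right, y up, looking along -z (the intrinsics and any distortion apply to the point x, -y, -z); pixel columns grow to the right and rows downward; lengths in mm; the calibration is good to about 2 mm. A picture is of the moment at which its call begins: read the wrist's pose just before it. get_calibration takes no time and is no camera call.
A pose or a line that the arm cannot do raises bot.Unreachable and nothing moves.
- bot.close_job(): hands the job in; it is judged then, once.
The state is a dict: "t": time; "joint_pos": joint angles; "qvel": joint speeds; "tau": joint torques, N m; "tcp_pos": TCP position; "eef_rot": TCP orientation; "contact_force": force on the tool from outside, world axes, zero at the start; "moment": the same for the moment, N m; "width": finger opening in mm; "finger_force": force on a finger pad.
Only numpy, scipy, OpenCV 4.12 (cv2) and the standard library are available. Lean on these libraries where they do the work, as an engineer would, in place of code of your own. Each camera call takes 0.05 s, during which the arm holds its last target. There are 200 camera calls.

### The job

Clear up after the routing job: put the two beech tenons, the two hexagonal collet nuts and the brass collar each into the tray whose ledge carries a fixed sample of the same kind. Every piece must lie flat on the floor of its own tray's bay, not on top of another piece or on a wall. Leave the wax tin and the cork sanding block where they are.

Things in the scene. Friction and masses are not known exactly. Their poses are not given: they have to be found in the camera images.
- tenon_a: Loose tenon: flat beech piece 70 x 24 x 16 mm, long edges slightly rounded, lying flat on the bench. Origin at its centre, x along its length, y across its 24 mm width, z along its 16 mm thickness (up). About 20 g; grip it across the 24 mm width. There are two alike.
- tenon_b: Loose tenon: flat beech piece 70 x 24 x 16 mm, long edges slightly rounded, lying flat on the bench. Origin at its centre, x along its length, y across its 24 mm width, z along its 16 mm thickness (up). About 20 g; grip it across the 24 mm width. There are two alike.
- nut_a: Router collet nut: dark steel hexagonal nut, 32 mm across the flats, 37 mm across the corners, 26 mm tall, standing on the bench with a small bore showing on top. Origin at its centre; two opposite flats face along its x axis, the others at 60 degree steps; z is up. About 120 g. There are two alike.
- nut_b: Router collet nut: dark steel hexagonal nut, 32 mm across the flats, 37 mm across the corners, 26 mm tall, standing on the bench with a small bore showing on top. Origin at its centre; two opposite flats face along its x axis, the others at 60 degree steps; z is up. About 120 g. There are two alike.
- collar: Template-guide collar: plain brass ring, outer diameter 44 mm, bore 30 mm, 22 mm tall, lying flat on the bench with its axis upright. Origin at its centre (mid-height, on the axis), z along the axis (up). About 140 g; can be gripped across the outside in any direction.
- tenon_tray: Fixed low grey plastic tray; open bay 90 (x) x 130 (y) mm inside, floor 6 and wall tops 18 mm above the bench, walls 6 mm. Origin: bay centre at bench level. On its +x side a ledge 46 mm deep, 18 mm high, with a fixed beech tenon as sample, 76 mm from the origin, top 34 mm up; do not move it. Tenons fit along x, side by side. The trays differ only in sample; a fixed drill battery 56 mm high stands in their row.
- nut_tray: Fixed low grey plastic tray; open bay 90 (x) x 130 (y) mm inside, floor 6 and wall tops 18 mm above the bench, walls 6 mm. Origin: bay centre at bench level. On its +x side a ledge 46 mm deep, 18 mm high, with a fixed collet nut as sample, 76 mm from the origin, top 44 mm up; do not move it. Nuts fit side by side along y. The trays differ only in sample; a fixed drill battery 56 mm high stands in their row.
- collar_tray: Fixed low grey plastic tray; open bay 90 (x) x 130 (y) mm inside, floor 6 and wall tops 18 mm above the bench, walls 6 mm. Origin: bay centre at bench level. On its +x side a ledge 46 mm deep, 18 mm high, with a fixed brass collar as sample, 76 mm from the origin, top 40 mm up; do not move it. The trays differ only in sample; a fixed drill battery 56 mm high stands in their row.
- wax_tin: Bystander, loose: closed round grey tin with a bright lid, 60 mm diameter, 50 mm tall, standing among the parts. Origin at the centre of its underside. Not to be moved.
- sanding_block: Bystander, loose: cork sanding block 80 x 45 mm, 31 mm tall, lying among the parts. Origin at the centre of its underside, x along its length. Not to be moved.

How it is judged:
By the outcome, as a careful person would: the job done as asked, in the order asked, and still so for the second after the job is handed in, with the robot touching nothing.
It also fails if it takes over 120 s, if anything falls off the work surface, if the arm or the gripper's body presses on something with over 40 N, if the wrist force passes 120 N, or if a joint passes its speed limit or range.

## Working session

There is one attempt and no reset: what is moved stays moved. The work goes in short steps, each a Python script; the robot and the scene stay as the last script left them, time stands still between calls to the robot, and variables do not carry over. Pictures are saved under pics/ and viewed, at most 14 in all, crops included, and the job is handed in when it is done.

```bash
ls; mkdir -p pics; python3 - <<'E'
from plant import bot
import cv2,numpy as np
for n in ("top","scene"):
    im=bot.camera(n); cv2.imwrite(f"pics/{n}0.png",im[:,:,::-1]); print(n,bot.get_calibration(n))
print(bot.get_calibration("wrist")); print(bot.read_state())
E
```

```text
pics
top {'fx': 434.44422023964364, 'fy': 434.44422023964364, 'cx': 257.63161326570224, 'cy': 189.02727758809746, 'view': array([[ 2.28367337e-02, -9.99726147e-01,  5.11021173e-03,
        -1.19138798e+01],
       [ 9.92234906e-01,  2.32901377e-02,  1.22177985e-01,
        -5.04708451e+02],
       [-1.22263544e-01,  2.28038434e-03,  9.92495051e-01,
        -1.13450346e+03],
       [ 0.00000000e+00,  0.00000000e+00,  0.00000000e+00,
         1.00000000e+00]])}
scene {'fx': 453.38889315356414, 'fy': 453.38889315356414, 'cx': 255.97295662344146, 'cy': 197.68177496152944, 'view': array([[-8.46302508e-01,  5.32575158e-01, -1.16518613e-02,
         4.23642623e+02],
       [-3.52549314e-01, -5.43562097e-01,  7.61740919e-01,
         1.39950307e+02],
       [ 3.99350780e-01,  6.48771106e-01,  6.47776973e-01,
        -1.40701101e+03],
       [ 0.00000000e+00,  0.00000000e+00,  0.00000000e+00,
         1.00000000e+00]])}
{'fx': 270.5186356729063, 'fy': 270.5186356729063, 'cx': 257.1468699636583, 'cy': 193.30162413431123, 'T_tool_cam': array([[ 2.75114346e-04,  9.51119901e-01,  3.08821724e-01,

[... 297 characters left out ...]
int_pos': array([ 1.59109870e+00,  3.59364870e-01,  1.11591594e-02, -2.83455634e-04,
       -1.22409779e+00, -2.88090826e-01]), 'qvel': array([ 9.28466482e-05, -3.20249353e-03,  3.36817791e-03,  1.12987194e-03,
        3.64633532e-04, -1.82018973e-05]), 'tau': array([-1.44786747e-03, -5.84162128e+01,  2.93752402e+01,  7.01555774e+00,
        1.01444384e-02, -4.80595770e-05]), 'tcp_pos': array([178.52984107, 650.51833331, 225.69258919]), 'eef_rot': array([ 9.91042818e-01, -1.33542302e-01, -1.59371434e-05,  7.65111167e-04]), 'contact_force': array([-0.43130417,  0.52265325, -0.18861492]), 'moment': array([-0.00376036,  0.04998593, -0.0195728 ]), 'finger_force': 0.0, 'width': 87.74537040685526}
```

View pics/top0.png

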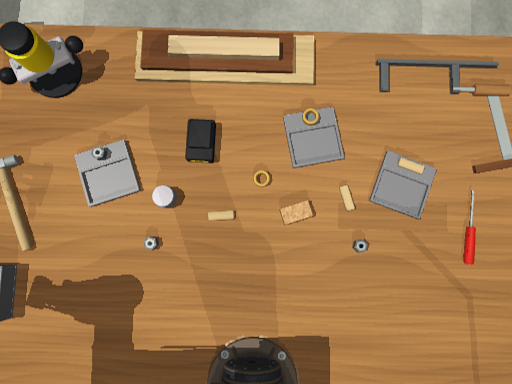

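View pics/scene0.png

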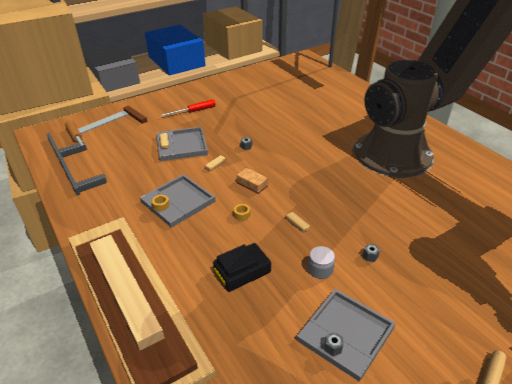

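The top view has everything:

| Item | Pixel position |
|---|---|
| Nut tray | (108,173) |
| Battery | (200,140) |
| Collar tray | (314,137) |
| Tenon tray | (403,183) |
| Tenons | (221,215), (347,197) |
| Nuts | (151,243), (361,246) |
| Collar | (262,178) |
| Tin | (165,197) |
| Block | (297,212) |

The scene view confirms the sample on each tray.

```bash
cat > h.py <<'E'
from plant import bot
import cv2,numpy as np
from scipy.spatial.transform import Rotation as R
def cam(name):
    c=bot.get_calibration(name)
    if name=="wrist":
        s=bot.read_state(); T=np.eye(4); T[:3,:3]=R.from_quat(s["eef_rot"]).as_matrix(); T[:3,3]=s["tcp_pos"]
        return c,T@c["T_tool_cam"]
    return c,np.linalg.inv(c["view"])
def cast(px,z,c,W):
    px=np.atleast_2d(np.asarray(px,float))
    d=np.c_[(px[:,0]-c["cx"])/c["fx"],-(px[:,1]-c["cy"])/c["fy"],-np.ones(len(px))]@W[:3,:3].T
    o=W[:3,3]; return (o+d*((z-o[2])/d[:,2])[:,None])[:,:2]
def proj(p,c,W):
    q=np.linalg.inv(W)@np.r_[p,1]
    return np.array([c["cx"]+c["fx"]*q[0]/-q[2],c["cy"]-c["fy"]*q[1]/-q[2]])
def down(a):  # tool down, closing axis (tool y) at world angle a
    y=np.array([np.cos(a),np.sin(a),0]);z=np.array([0,0,-1.]);return R.from_matrix(np.c_[np.cross(y,z),y,z]).as_quat()
def masks(im):
    h,s,v=cv2.split(cv2.cvtColor(im,cv2.COLOR_RGB2HSV))
    return dict(grey=((s<60)&(v>45)).astype(np.uint8),h=h,s=s,v=v)
E
python3 - <<'E'
from h import *
im=cv2.imread("pics/top0.png")[:,:,::-1].copy(); c,W=cam("top"); m=masks(im)
# trays
for n,p,sp in (("nut",(108,173),(99,153)),("collar",(314,137),(311,117)),("tenon",(403,183),(411,165))):
    k=cv2.morphologyEx(m["grey"],cv2.MORPH_CLOSE,np.ones((9,9)))
    nl,lab=cv2.connectedComponents(k); ct,_=cv2.findContours((lab==lab[p[1]+8,p[0]]).astype(np.uint8),0,2)
    q=cast(max(ct,key=cv2.contourArea)[:,0],18,c,W).astype(np.float32)
    r=cv2.minAreaRect(q); s=cast(sp,30,c,W)[0]; d=s-np.array(r[0])
    a=np.arctan2(d[1],d[0]); b=np.radians(r[2]); b+=np.round((a-b)/(np.pi/2))*np.pi/2
    print(n,np.round(r[0]),np.round(r[1]),"yaw",b.round(3),"sample",s.round(), "origin",(s-76*np.array([np.cos(b),np.sin(b)])).round())
for n,p,z in (("tenA",(221,215),16),("tenB",(347,197),16),("nutA",(151,243),26),("nutB",(361,246),26),("collar",(262,178),22),("tin",(165,197),50),("block",(297,212),31),("batt",(200,140),56)):
    w=cast(p,z,c,W)[0]; x,y=p; print(n,w.round(),"r",np.hypot(*w).round(),"hsv",cv2.cvtColor(im[y:y+1,x:x+1],cv2.COLOR_RGB2HSV)[0,0])
print(cv2.cvtColor(im[260:261,300:301],cv2.COLOR_RGB2HSV))
E
```

```text
nut [544. 412.] [154. 145.] yaw 0.342 sample [593. 431.] origin [522. 406.]
collar [ 656. -149.] [150. 144.] yaw 0.204 sample [ 707. -142.] origin [ 633. -157.]
tenon [ 529. -395.] [144. 150.] yaw -0.34 sample [ 580. -414.] origin [ 509. -389.]
tenA [434.  97.] r 445.0 hsv [ 20  97 221]
tenB [ 491. -243.] r 548.0 hsv [ 20  93 232]
nutA [355. 279.] r 451.0 hsv [30 13 60]
nutB [ 360. -278.] r 455.0 hsv [ 0  0 17]
collar [536. -11.] r 536.0 hsv [ 16 149 169]
tin [476. 243.] r 534.0 hsv [168   6 216]
block [ 446. -107.] r 458.0 hsv [ 17 116 224]
batt [630. 156.] r 649.0 hsv [120  10  51]
[[[ 15 146 180]]]
```

```bash
cat >> h.py <<'E'
def go(xy,z,a):
    """ptp above, choosing the half turn with the smaller joint motion"""
    q0=bot.read_state()["joint_pos"]; best=None
    for k in (0,np.pi):
        j=bot.solve_ik([*xy,z],down(a+k))
        if j is not None and (best is None or np.abs(j-q0).max()<best[0]): best=(np.abs(j-q0).max(),a+k)
    bot.move_ptp([*xy,z],down(best[1])); return best[1]
def snap(n):
    c,W=cam("wrist"); im=bot.camera("wrist"); cv2.imwrite(f"pics/{n}.png",im[:,:,::-1]); return im,c,W
E
python3 - <<'E'
from h import *
print(go((355,279),120,0.66)); _,c,W=snap("nA"); print(proj([355,279,26],c,W), bot.read_state()["t"])
print(go((434,97),120,0)); _,c,W=snap("tA"); print(proj([434,97,16],c,W), bot.read_state()["t"], bot.read_state()["joint_pos"])
cv2.imwrite("pics/both.png",np.hstack([cv2.imread(f"pics/{n}.png")[:,100:450] for n in ("nA","tA")]))
E
```

```text
3.8015926535897933
[258.29362646 193.60039425] 1.7167
3.141592653589793
[257.04433739 191.31596667] 2.575 [ 6.66830410e-01  8.04650332e-02 -6.24280163e-01  6.23752073e-05
 -8.65718945e-01 -6.65472619e-01]
```

View pics/both.png

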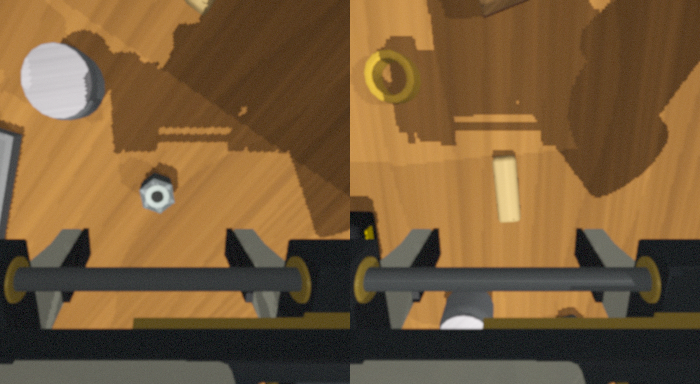

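The nut shows at full-frame (257,195) with a bright top face. Tenon A is at (257,186), close to where I projected it. Both are clear of their neighbours.

```bash
cat >> h.py <<'E'
def measure(im,c,W,kind,xy):
    z=dict(ten=16,nut=26,col=22)[kind]; h,s,v=[k.astype(int) for k in cv2.split(cv2.cvtColor(im,cv2.COLOR_RGB2HSV))]
    m={"ten":(s<125)&(h>14)&(h<30)&(v>110),"nut":(s<75)&(v>75),"col":(h>19)&(h<32)&(s>125)&(v>60)}[kind].astype(np.uint8)
    u,w=proj([*xy,z],c,W); yy,xx=np.mgrid[:im.shape[0],:im.shape[1]]; m[(xx-u)**2+(yy-w)**2>55**2]=0; m[225:]=0
    m=cv2.morphologyEx(m,cv2.MORPH_OPEN,np.ones((3,3)))
    ct,_=cv2.findContours(m,0,cv2.CHAIN_APPROX_NONE); k=max(ct,key=cv2.contourArea)
    r=cv2.minAreaRect(cast(k[:,0],z,c,W).astype(np.float32)); a=np.radians(r[2]); L=r[1]
    if L[0]<L[1]: a+=np.pi/2; L=L[::-1]
    print(kind,"centre",np.round(r[0],1),"size",np.round(L,1),"long axis",round(a,3)); return np.array(r[0]),np.array(L),a
E
python3 - <<'E'
from h import *
im,c,W=snap("tA2"); measure(im,c,W,"ten",(434,97))
# nut picture: rebuild the camera pose from the commanded one
T=np.eye(4);T[:3,:3]=R.from_quat(down(3.8016)).as_matrix();T[:3,3]=[355,279,120];W=T@c["T_tool_cam"]
measure(cv2.imread("pics/nA.png")[:,:,::-1].copy(),c,W,"nut",(355,279))
q=bot.solve_ik([509,-389,60],down(-.34+np.pi/2));print(q)
E
```

```text
ten centre [434.6  95.6] size [70.3 23. ] long axis 1.665
nut centre [354.4 279.5] size [36.1 32.3] long axis 2.375
[-0.34849686  0.44768949 -0.26481906  0.         -0.85828777 -1.56229947]
```

```bash
cat >> h.py <<'E'
TRAY=dict(ten=((509,-389),-.34),nut=((522,406),.342),col=((633,-157),.204))
def job(kind,xy,look_a,slot,n,a=None):
    """look, pick and place one piece; slot is the bay position in the tray frame"""
    wid,zp,F,da=dict(ten=(24,4,25,np.pi/2),nut=(32,12,40,0),col=(44,8,40,np.pi/2))[kind]
    go(xy,120,look_a); im,c,W=snap(n); p,L,a=measure(im,c,W,kind,xy)
    ref=dict(ten=(70,24),nut=(37,32),col=(44,44))[kind]
    if np.abs(L-ref).max()>4 or np.hypot(*(p-xy))>15: print("CHECK"); return False
    a=look_a if kind=="col" else a+np.pi/2
    if kind=="nut": a=min((a+k*np.pi/3 for k in range(-6,7)),key=lambda b:abs(b-look_a))
    bot.move_gripper(min(wid+34,88)); go(p,70,a); s=bot.read_state()
    bot.line_to([*p,zp],150); bot.move_gripper(wid-10,F); w=bot.read_state()["width"]
    bot.line_to([*p,140],200); w2=bot.read_state()["width"]; print("width",round(w,1),round(w2,1))
    if abs(w2-wid)>4: print("GRIP?"); return False
    o,t=TRAY[kind]; q=np.array(o)+R.from_euler("z",t).as_matrix()[:2,:2]@slot
    go(q,140,t+da); bot.line_to([*q,40],200); bot.line_to([*q,6+zp+1],60); s=bot.read_state()
    print("place",s["tcp_pos"].round(1),"F",s["contact_force"].round(1))
    bot.move_gripper(wid+(10 if kind!="nut" else 12)); bot.line_to([*q,140],200); print("t",bot.read_state()["t"]); return True
E
python3 - <<'E'
from h import *
job("ten",(434.6,95.6),1.665+np.pi/2,(0,24),"j1")
s=bot.read_state()
bot.line_to([*(np.array(s["tcp_pos"])[:2]),180]); im,c,W=snap("trayT")
E
```

```text
ten centre [434.4  95.6] size [69.5 22.2] long axis 1.652
width 23.7 23.5
place [ 516.8 -366.3   10.4] F [ 0.3 -0.4  0.2]
t 10.3
```

View pics/trayT.png

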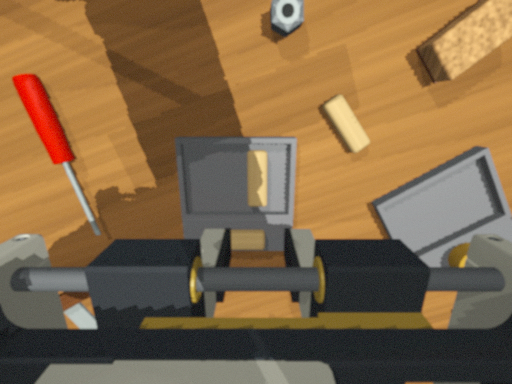

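Tenon A lies flat in its bay at (257,178), clear of the walls. Next is tenon B, then nut A.

```bash
python3 - <<'E'
from h import *
if job("ten",(491,-243),.41+np.pi/2,(0,-24),"j2"):
    snap("trayT2")
    if job("nut",(355,279),.804,(0,32),"j3"): snap("trayN")
E
```

```text
ten centre [ 489.2 -245.4] size [69.2 22.4] long axis 0.298
width 23.6 23.2
place [ 500.8 -411.6   10.4] F [ 0.5 -0.2  1. ]
t 17.725
nut centre [355.2 281.2] size [35.4 32.5] long axis 2.374
width 31.6 31.9
place [511.1 436.   18.6] F [-0.6  0.1 -0.7]
t 26.6667
```

```bash
python3 - <<'E'
from h import *
cv2.imwrite("pics/b2.png",np.hstack([cv2.imread(f"pics/{n}.png")[:,60:460] for n in ("trayT2","trayN")]))
E
```

```text
(no output)
```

View pics/b2.png

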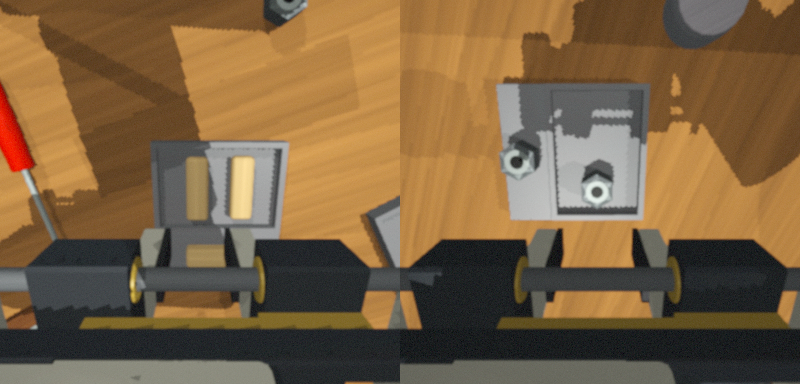

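Both tenons lie flat side by side at (197,188) and (242,188). The nut stands in its bay at (597,192). Nut B and the collar are next.

```bash
python3 - <<'E'
from h import *
if job("nut",(360,-278),-.66,(0,-32),"j4"):
    snap("trayN2")
    if job("col",(536,-11),np.pi/2,(0,0),"j5"): snap("trayC")
E
```

```text
nut centre [ 361.3 -279.2] size [33.3 31.4] long axis 0.891
width 32.3 32.2
place [532.6 375.7  18.7] F [-0.5  1.1 -0.9]
t 37.0667
col centre [535.3 -10.7] size [45.3 42.6] long axis 0.301
width 42.3 42.4
place [ 632.8 -157.    14.5] F [ 0.7 -0.2 -1.6]
t 44.9583
```

```bash
python3 - <<'E'
from h import *
bot.move_joints([1.591,.359,.012,0,-1.224,-.288])
t=bot.camera("top"); cv2.imwrite("pics/topend.png",t[:,:,::-1])
a=np.hstack([cv2.imread(f"pics/{n}.png")[:300,60:460] for n in ("trayN2","trayC")])
b=cv2.resize(t[90:290,60:460,::-1],(600,300)); b=cv2.copyMakeBorder(b,0,0,100,100,0)
cv2.imwrite("pics/end.png",np.vstack([a,b]))
E
```

```text
(no output)
```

View pics/end.png

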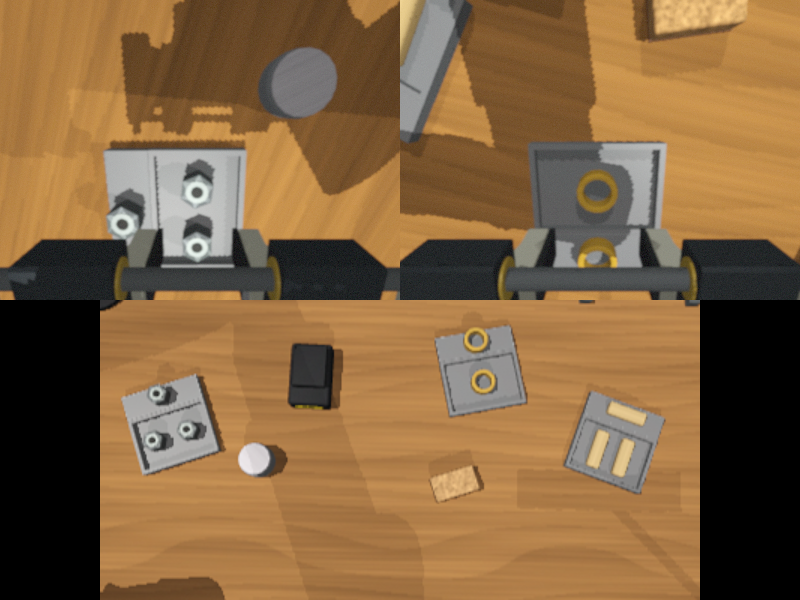

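All five pieces lie flat in the right bays. The tin, at about (164,196) in the top view, and the block, at (297,212), are where they started.

```bash
python3 -c "
from plant import bot
print(bot.close_job())"
```

```text
the job is handed in; nothing more can be done
None
```

The job is handed in: both tenons, both nuts and the collar lie flat in their matching trays in the final pictures, and the wax tin and sanding block have not moved.

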